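# Lock the wire guard onto the carrom lamp

## Robot

A 7-joint arm with a two-finger parallel gripper is mounted at the origin on the work surface. World frame = base frame: x ahead of the robot, y to its left, z up, the work surface at z = 0. Lengths are in m, angles in rad, forces in N, time in s.
With the tool pointing down it reaches from about 0.4 to 0.85 m from the base axis. Payload 10.4 kg.
Tool frame: the origin (TCP) lies midway between the tips of the shut fingers; the grasp point (between the pads) lies 19 mm behind it; z points along the fingers, x is the direction in which the jaws open and shut, and the axes are right-handed (so a half turn about z gives the same grasp; the last joint's range is limited). The gripper opens to 85 mm and grips with 20 to 120 N. Pads are 22 mm wide; open, the fingers measure 114 mm over their backs; the gripper's body (76 mm by 85 mm) begins 54 mm behind the grasp point. The pads swing forward as they close: fully open they stand 13 mm farther back than shut.
Start: joints at [1.258, 0.332, -0.065, 1.46, 0.022, 1.35, -0.088], TCP at [0.179, -0.599, 0.231] pointing down, gripper open.
Joint ranges: [-2.6, 2.6], [-0.5, 2.12], [-1.47, 1.34], [0.16, 2.42], [-1.27, 4.41], [0.06, 2.06], [-2.6, 2.6]. Speed limits (rad/s): [2.22, 2.22, 2.79, 2.79, 3.14, 3.14, 3.14].

## Interface

Orientations are given as a unit quaternion [x, y, z, w].
In Python, from workcell import manip, cams gives the robot as it stands.
- The arm moves only by the tool move_arm, never from a script. Its argument "moves" is a list of rows, each a list of 7 numbers: the turn, a rotation vector about the tool's x, y, z in degrees, then the shift along the tool's x, y, z in m, then the finger opening in m, from 0 to 0.0854. A call has 1 to 10 rows; each row is the pose to reach, as a shift and turn from the pose commanded when the call began, along the tool's axes at that moment; what a row does not reach only later rows make up. A row lasts 1/10 s, in which the tool goes at most 50 mm and 8.59 degrees, less where a joint would pass 70% of its speed; a pose out of reach is approached as far as the arm can. A call with a gripper value outside its range is refused whole. The fingers move at their own pace and stop on an object; "grip_force" is the grip in N (left out, the last holds). Time passes only in rows, so rows that repeat a pose let the fingers close. It gives the time, the measured TCP pose, the force and the opening at its end, in the units of the state.
- manip.get_obs(): the state, without advancing time (a new reading comes with each control period).
- cams.camera(name): name is "side" or "top" or "wrist"; returns the picture (420x560x3 uint8, red, green, blue); there is no depth.
- cams.camera_params(name): a dict with "fx", "fy", "cx", "cy" (pixels), "xyz" and "rotation" of the camera in the world. Camera axes: x right, y up, looking along -z (the intrinsics and any distortion apply to the point x, -y, -z); pixel columns grow to the right and rows downward; lengths in m; the calibration is good to about 2 mm. A picture is of the moment at which its call begins: read the wrist's pose just before it. camera_params takes no time and is no camera call; for the wrist camera it gives the pose at the moment of the call.
- manip.hand_in(): hands the job in, once; it reports no verdict.
The state is a dict: "clock": time; "joint_pos": joint angles; "joint_velocities": joint speeds; "tau": joint torques, N m; "position": TCP position; "ee_rot": TCP orientation; "ft_force": force on the tool from outside, world axes, zero at the start; "torque": the same for the moment, N m; "grip_width": opening from 0.0 (shut) to 1.0 (fully open).
Only numpy, scipy, OpenCV 4.12 (cv2) and the standard library are available. Lean on these libraries where they do the work, as an engineer would, in place of code of your own. Each camera call takes 0.05 s, during which the arm holds its last target. There are 200 camera calls.

## Task

Before play, fit the loose red wire guard over the green lamp on the carrom board: lower it so that its two lugs pass down through the two gaps in the lamp's rim, then turn it clockwise (seen from above) until the lugs drop into their locking notches, and let go. Work gently, by feel, without forcing it down or against the stop, and leave everything else where it is.

Things in the scene. Friction and masses are not known exactly. Their poses are not given: they have to be found in the camera images.
- guard: loose wire lamp guard, 150 to 240 g, standing upright on the board. Origin: centre of its underside, z up. Red bottom ring: outside diameter 89, inside 83, 16 high. Six wires rise from it to a red disc (diameter 34, its top 80 above the origin) carrying the grip bar. Inside it is free up to 76 above the origin, but for the lugs. A half turn about z makes no difference
- guard_grip (a point): middle of the guard's yellow grip bar, 100 above the guard's origin, axes as the guard's. The bar is 40 long (along x, so it points at the lugs), 12 thick (along y) and spans 80 to 113 above the guard's origin
- guard_lug (a point): middle of the underside of the lug on the guard's +x side, 37 from its axis; another lies opposite on -x. Two steel lugs point inward from the ring: each 14 wide (along y), from radius 43 in to radius 31, underside 2 and top 8 above the guard's origin
- lamp: lamp fixed to the board, rigid. Origin: centre of its underside on the board's face (18 above the table), z up. Green foot, diameter 110, 12 high, with two yellow marks in line with the gaps; bayonet head with a core of diameter 54; white globe of diameter 50, its top 101 above the origin
- lamp_rim (a point): centre of the top of the lamp's aluminium rim, 58 above the lamp's origin, axes as the lamp's. The rim spans 50 to 58 above the origin, diameter 76, tapering above 53 to diameter 68 as a lead-in, with two gaps 24 wide, cut on the lamp's +x and -x
- lamp_gap (a point): middle of the gap on the lamp's +x side, level with the rim's top, 33 from the axis; the other gap lies opposite on -x
- lamp_ledge (a point): on the level ledge (40 above the lamp's origin) below the +x gap. Under the rim the ledge leads clockwise, seen from above, to a notch 19 wide, 7 deep, whose centre lies 40 to 75 degrees from the gap: hidden and different each time, so feel for the fall. A rigid wall up to the rim follows the notch at once; another bars the way 33 degrees or more anticlockwise of the gap. All alike on -x
- cup: blue ceramic cup, diameter 76, 75 high, loose; a bystander. Origin: centre of its underside
- tumbler: steel tumbler upturned on a round cork mat, diameter 72, 100 high, loose; a bystander. Origin: centre of its underside
- striker: translucent yellow striker disc, diameter 41, 9 high, loose; a bystander. Origin: centre of its underside
- coin_white: pale carrom coin, diameter 31, 8 high, loose; a bystander. Origin: centre of its underside
- coin_black: black carrom coin, diameter 31, 8 high, loose; a bystander. Origin: centre of its underside
- chest_drawer0 (a joint): drawer of the dark plastic coin chest (fixed) at the far side of the board: 0 when shut, grows as it is pulled out (m); a bystander

How it is judged:
By the outcome, as a careful person would: the job done as asked, in the order asked, and still so for the second after the job is handed in, with the robot touching nothing.
It also fails if it takes over 67 s, if anything falls off the work surface, if the arm or the gripper's body presses on something with over 40 N, if the wrist force passes 120 N, or if a joint passes its speed limit or range.

## Working session

There is one attempt and no reset: what is moved stays moved. The work goes in short steps, Python scripts to look and compute and a tool call to move; the robot and the scene stay as the last step left them, time stands still between calls to the robot, and variables do not carry over. Pictures are saved under pics/ and viewed, about 8 in all and at most 12, crops included, and the job is handed in when it is done.

Besides the shell and the picture viewer there is one more tool, called after ">>>" as a command line: name --pt "numbers of a row" for each row, then --argument value for the rest. move_arm: Moves the arm, as the interface text tells. Its arguments: {"type":"object","properties":{"moves":{"type":"array","items":{"type":"array","items":{"type":"number"}}},"grip_force":{"type":"number"}},"required":["moves"]}

```bash
ls; mkdir -p pics
python3 - <<'E'
from workcell import manip,cams
import cv2,numpy as np
o=manip.get_obs();print({k:np.round(v,4).tolist() for k,v in o.items()})
ims=[]
for n in ["side","top"]:
    p=cams.camera_params(n);print(n,p)
    im=cams.camera(n);np.save(f"pics/{n}0.npy",im);cv2.imwrite(f"pics/{n}0.png",im[:,:,::-1])
E
```

```text
pics
{'clock': 0.0, 'joint_pos': [1.2584, 0.3329, -0.0647, 1.4609, 0.0216, 1.3499, -0.0885], 'joint_velocities': [-0.0003, 0.0001, -0.0001, 0.0011, -0.0002, 0.0003, 0.0009], 'tau': [-0.0003, -62.5442, 0.0492, -39.1598, 0.0162, 0.0099, -0.0001], 'position': [0.1785, -0.5986, 0.2305], 'ee_rot': [0.8018, -0.5976, -0.0006, -0.0004], 'ft_force': [-0.5473, -0.7287, 0.184], 'torque': [-0.0, 0.0589, 0.0371], 'grip_width': 1.0034}
side {'fx': 520.6229096886941, 'fy': 520.6229096886941, 'cx': 275.05737877814335, 'cy': 215.39783452070793, 'xyz': array([ 0.47878087, -0.68943606,  0.63005876]), 'rotation': array([ 0.44740577, -0.03111483, -0.07766744,  0.89040874])}
top {'fx': 513.7833949719083, 'fy': 513.7833949719083, 'cx': 283.41701248304986, 'cy': 208.60233414593162, 'xyz': array([ 0.43199977, -0.01314647,  0.93470221]), 'rotation': array([-0.0591868 ,  0.05069211,  0.70757612, -0.70232704])}
```

View pics/top0.png

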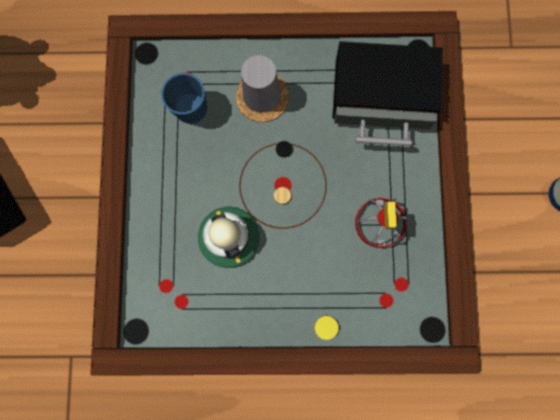

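View pics/side0.png

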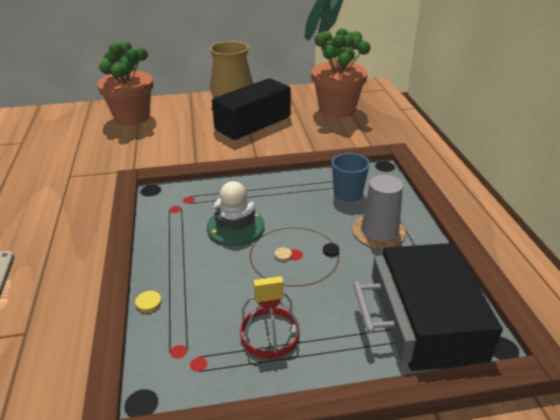

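```bash
cat > h.py <<'E'
import numpy as np,cv2
from scipy.spatial.transform import Rotation as R
def ray(p,uv):
    uv=np.atleast_2d(uv).astype(float)
    d=np.c_[(uv[:,0]-p['cx'])/p['fx'],-(uv[:,1]-p['cy'])/p['fy'],-np.ones(len(uv))]
    return R.from_quat(p['rotation']).apply(d)
def onz(p,uv,z):
    d=ray(p,uv);c=np.array(p['xyz']);return c+d*((z-c[2])/d[:,2])[:,None]
def proj(p,X):
    q=R.from_quat(p['rotation']).inv().apply(np.atleast_2d(X)-p['xyz'])
    return np.c_[p['cx']-p['fx']*q[:,0]/q[:,2],p['cy']+p['fy']*q[:,1]/q[:,2]]
def hsv(im):return cv2.cvtColor(im,cv2.COLOR_RGB2HSV)
def blobs(m,amin=15):
    n,l,s,c=cv2.connectedComponentsWithStats(m.astype(np.uint8)*255)
    return [(s[i],c[i],l==i) for i in range(1,n) if s[i,4]>=amin]
def circ(P):
    A=np.c_[2*P[:,:2],np.ones(len(P))];s=np.linalg.lstsq(A,(P[:,:2]**2).sum(1),rcond=None)[0]
    return s[:2],np.sqrt(s[2]+s[:2]@s[:2])
E
cat > m1.py <<'E'
from h import *
from workcell import cams
for n in ["top","side"]:
    p=cams.camera_params(n);im=np.load(f"pics/{n}0.npy");H=hsv(im).astype(int)
    h,s,v=H[...,0],H[...,1],H[...,2]
    for nm,m,z in [("red",((h<8)|(h>172))&(s>150)&(v>60),.034),("yel",(h>20)&(h<34)&(s>150)&(v>100),.131),("grn",(h>55)&(h<90)&(s>110),.030)]:
        for st,c,l in blobs(m,8):
            if nm=="red" and st[4]<150 and 0: continue
            print(n,nm,st.tolist(),c.round(1),onz(p,c,z)[0].round(4),onz(p,c,.018)[0].round(4))
E
python3 m1.py; python3 -c "
import cv2
a=cv2.imread('pics/top0.png');b=cv2.imread('pics/side0.png')
f=lambda i,x,y,w,h:cv2.resize(i[y:y+h,x:x+w],(400,300),interpolation=cv2.INTER_CUBIC)
import numpy as np
cv2.imwrite('pics/crop.png',np.vstack([np.hstack([f(a,180,192,100,75),f(a,335,185,100,75)]),np.hstack([f(b,190,170,100,75),f(b,210,270,133,100)])]))"
```

```text
top red [275, 177, 16, 13, 143] [282.6 182.8] [ 0.6201 -0.0017  0.034 ] [ 0.6234 -0.0015  0.018 ]
top red [382, 198, 9, 3, 11] [386.1 199.4] [ 0.5884 -0.1851  0.034 ] [ 0.5911 -0.1882  0.018 ]
top red [356, 203, 11, 19, 31] [359.5 212.1] [ 0.566  -0.1374  0.034 ] [ 0.5683 -0.1396  0.018 ]
top red [396, 203, 8, 11, 30] [399.4 208.5] [ 0.5718 -0.2081  0.034 ] [ 0.5743 -0.2115  0.018 ]
top red [378, 208, 7, 18, 81] [381.1 217. ] [ 0.5569 -0.1752  0.034 ] [ 0.5591 -0.1781  0.018 ]
top red [356, 224, 13, 20, 50] [360.8 233.9] [ 0.5272 -0.1384  0.034 ] [ 0.5289 -0.1406  0.018 ]
top red [399, 234, 4, 6, 12] [400.3 236.8] [ 0.5216 -0.2076  0.034 ] [ 0.5232 -0.211   0.018 ]
top red [381, 243, 13, 5, 18] [387.  245.4] [ 0.5065 -0.1837  0.034 ] [ 0.5078 -0.1867  0.018 ]
top red [371, 244, 9, 3, 14] [374.9 245.1] [ 0.5072 -0.1625  0.034 ] [ 0.5085 -0.1651  0.018 ]
top red [395, 278, 13, 13, 140] [401. 284.] [ 0.4396 -0.2054  0.034 ] [ 0.4397 -0.2088  0.018 ]
top red [160, 280, 13, 13, 135] [165.9 285.7] [0.4394 0.2025 0.034 ] [0.4395 0.2063 0.018 ]
top red [175, 295, 13, 14, 139] [181.1 301.3] [
[... 1063 characters left out ...]
5136 -0.1434  0.018 ]
side red [242, 337, 56, 21, 329] [269.8 350.5] [ 0.5427 -0.2152  0.034 ] [ 0.5444 -0.2024  0.018 ]
side red [171, 346, 16, 12, 150] [178.3 351.3] [ 0.4142 -0.1933  0.034 ] [ 0.4124 -0.18    0.018 ]
side red [191, 357, 15, 14, 166] [198.2 363.8] [ 0.441  -0.2201  0.034 ] [ 0.44   -0.2075  0.018 ]
side yel [255, 278, 27, 24, 549] [268.3 289. ] [ 0.5465 -0.1902  0.131 ] [ 0.5618 -0.0772  0.018 ]
side yel [136, 292, 24, 20, 373] [147.8 301.3] [ 0.3865 -0.1841  0.131 ] [ 0.3656 -0.0697  0.018 ]
side grn [324, 30, 23, 27, 208] [335.6  43.1] [0.9745 1.0473 0.03  ] [0.9844 1.082  0.018 ]
side grn [120, 49, 22, 25, 228] [128.8  59.6] [0.277  1.0307 0.03  ] [0.273  1.0651 0.018 ]
```

View pics/crop.png

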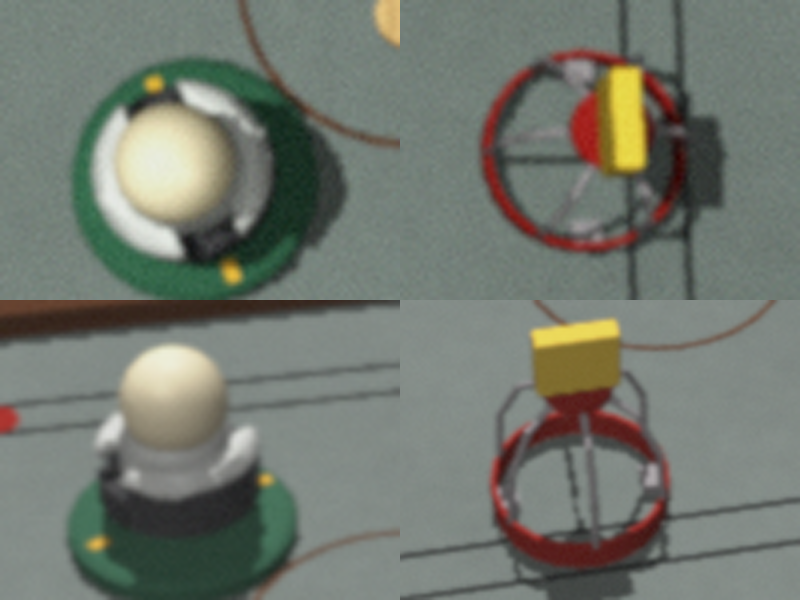

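```bash
cat > m2.py <<'E'
from h import *
from workcell import cams,manip
p=cams.camera_params("top");ps=cams.camera_params("side")
def load(n):
    im=np.load(f"pics/{n}0.npy");H=hsv(im).astype(int);return H[...,0],H[...,1],H[...,2]
def fit(m,p,z,it=6,tol=.003):
    c=np.vstack([x[:,0] for x in cv2.findContours(m.astype(np.uint8),0,1)[0]])
    hu=cv2.convexHull(c)[:,0]
    q=np.vstack([np.linspace(a,b,1+int(np.hypot(*(b-a))),endpoint=False) for a,b in zip(hu,np.roll(hu,-1,0))])
    P=onz(p,q,z)
    for _ in range(it):
        o,r=circ(P);e=np.abs(np.hypot(*(P[:,:2]-o).T)-r);P=P[e<max(tol,0*e.max())]if (e<tol).sum()>20 else P
    return o.round(4),round(r,4),len(P)
for n,pp,w in[("top",p,(350,415,193,252)),("side",ps,(236,302,303,360))]:
    h,s,v=load(n);yy,xx=np.mgrid[:420,:560]
    win=(xx>w[0])&(xx<w[1])&(yy>w[2])&(yy<w[3])
    red=((h<10)|(h>170))&(s>110)&(v>40)&win
    print(n,"ring",[fit(red,pp,z) for z in(.018,.026,.034)])
h,s,v=load("top");yy,xx=np.mgrid[:420,:560]
g=(h>50)&(h<92)&(s>90)&(xx<275)&(xx>185)&(yy>195)&(yy<280)
print("foot",fit(g,p,.03),fit(g,p,.024))
# bar top face
for n,pp in[("top",p),("side",ps)]:
    h,s,v=load(n);yel=(h>20)&(h<34)&(s>130)&(xx>250)&(yy<310)&(yy>195)
    print(n,"V pct",np.percentile(v[yel],[5,25,50,75,95]))
    for t in(170,190,205):
        b=max(blobs(yel&(v>t),5),key=lambda b:b[0][4],default=None)
        if b is None: continue
        c=cv2.findContours(b[2].astype(np.uint8),0,1)[0][0]
        P=onz(pp,c[:,0].astype(float),.131);rc=cv2.minAreaRect((P[:,:2]*1000).astype(np.float32))
        print(n,t,b[0].tolist(),np.round(rc[0],1),np.round(rc[1],1),round(rc[2],1))
a,b=onz(p,[[218.1,212.6],[237.6,259.4]],.03);print("marks",a,b,(a+b)/2,np.linalg.norm(a-b),np.degrees(np.arctan2(*(a-b)[1::-1])))
h,s,v=load("top");ye=(h>14)&(h<36)&(s>120)&(xx<250)&(yy>200)&(yy<270)
for st,c,l in blobs(ye,6):print(st,c,onz(p,c,.03))
h,s,v=load("side");ye=(h>14)&(h<36)&(s>120)&(xx<270)&(xx>200)&(yy>205)&(yy<240)
for st,c,l in blobs(ye,4):print('side',st,c,onz(ps,c,.03))
# globe
for n,pp in[("top",p),("side",ps)]:
    h,s,v=load(n);m=(h>15)&(h<35)&(s>25)&(s<120)&(v>90)&(xx>195)&(xx<255)&(yy>175)&(yy<260)
    B=max(blobs(m),key=lambda b:b[0][4]);print("globe",n,B[0],B[1])
o=manip.get_obs();print(R.from_quat(o['ee_rot']).as_matrix().round(3))
print(cams.camera_params("wrist"))
E
python3 m2.py
```

```text
top ring [(array([ 0.5495, -0.177 ]), np.float64(0.0451), 176), (array([ 0.5484, -0.1756]), np.float64(0.0447), 176), (array([ 0.5474, -0.1742]), np.float64(0.0443), 176)]
side ring [(array([ 0.5498, -0.1656]), np.float64(0.049), 83), (array([ 0.5489, -0.1724]), np.float64(0.0484), 84), (array([ 0.5479, -0.1793]), np.float64(0.0478), 85)]
foot (array([0.5246, 0.0951]), np.float64(0.0532), 211) (array([0.5252, 0.0958]), np.float64(0.0535), 211)
top V pct [121.   151.75 214.5  231.   232.  ]
top 170 [387, 202, 9, 25, 189] [ 548.1 -173.6] [12.5 38.2] 89.5
top 190 [388, 202, 8, 25, 172] [ 548.1 -174.1] [11.  38.2] 89.5
top 205 [388, 202, 8, 25, 161] [ 548.1 -174. ] [38.4 10.3] 1.0
side V pct [124. 127. 128. 198. 235.]
side 170 [254, 277, 29, 9, 171] [ 548.2 -174.2] [39.  12.4] 1.1
side 190 [254, 277, 29, 9, 158] [ 548.4 -174.4] [38.7 11.1] 1.1
side 205 [254, 277, 29, 8, 145] [ 548.5 -174. ] [38.4 10.2] 1.2
marks [0.56768601 0.11382028 0.03      ] [0.48424479 0.07839455 0.03      ] [0.5259654  0.09610742 0.03      ] 0.09064998688395291 23.00409211888898
[216 211   5   4  16] [218.  212.5] [[0.56786781 0.1140013  0.03      ]]
[235 256   5   7  29] [237.24137931 258.89655172] [[0.48513136 0.07903207 0.03      ]]
side [254 214   4   2   7] [255.71428571 214.57142857] [[0.5678439  0.11512845 0.03      ]]
side [212 229   5   3  11] [214.45454545 230.27272727] [[0.48554416 0.08074302 0.03      ]]
globe top [208 217  31  31 669] [223.40358744 232.39013453]
globe side [219 181  28  27 563] [232.86500888 194.36944938]
[[ 0.286 -0.958 -0.   ]
 [-0.958 -0.286  0.001]
 [-0.001  0.    -1.   ]]
{'fx': 326.7955923261793, 'fy': 326.7955923261793, 'cx': 277.1115506144041, 'cy': 211.75419387735354, 'xyz': array([ 0.24096144, -0.57996311,  0.37355464]), 'rotation': array([-0.10415869,  0.07914821, -0.59234712,  0.79499146])}
```

>>> move_arm --pt "0 0 -8 -0.026 -0.04 0 0.085" --pt "0 0 -16 -0.052 -0.08 0 0.085" --pt "0 0 -24 -0.078 -0.12 0 0.085" --pt "0 0 -32 -0.104 -0.16 0 0.085" --pt "0 0 -40 -0.13 -0.2 0 0.085" --pt "0 0 -48 -0.156 -0.24 0 0.085" --pt "0 0 -56 -0.182 -0.28 0 0.085" --pt "0 0 -64 -0.208 -0.32 0 0.085" --pt "0 0 -72 -0.234 -0.36 0 0.085" --pt "0 0 -80 -0.26 -0.4 0 0.085" --grip_force 40

```text
clock: 1.1
position: [0.4884, -0.2339, 0.2312]
ee_rot: [0.998, 0.06, -0.0, 0.0]
ft_force: [0.6, -1.1, 0.7]
grip_width: 0.999
```

```bash
cat > go.py <<'E'
from h import *
from workcell import manip
import sys
# args: x y z (TCP target) toolx_azimuth_deg -> tool-frame shift and turn
o=manip.get_obs();Rm=R.from_quat(o['ee_rot']);p=np.array(o['position'])
x,y,z,a=map(float,sys.argv[1:5]);a=np.radians(a)
T=np.c_[[np.cos(a),np.sin(a),0],[np.sin(a),-np.cos(a),0],[0,0,-1]]
print("t",round(o['clock'],2),"pos",p.round(4),"az",np.degrees(np.arctan2(*Rm.as_matrix()[1::-1,0])).round(2),"tilt",(Rm.as_matrix()[:2,2]).round(4),"F",np.round(o['ft_force'],2),"M",np.round(o['torque'],2),"gw",round(o['grip_width'],3),"j",np.round(o['joint_pos'],2))
print("turn",(Rm.inv()*R.from_matrix(T)).as_rotvec(degrees=True).round(2),"shift",Rm.inv().apply(np.array([x,y,z])-p).round(4))
E
python3 go.py .548 -.174 .231 91.1
```

```text
t 1.1 pos [ 0.4884 -0.2339  0.2312] az 6.92 tilt [-0.0001 -0.0002] F [ 0.6  -1.08  0.66] M [-0.04 -0.03  0.05] gw 0.999 j [ 0.83  0.19 -0.52  1.66  0.1   1.32  0.41]
turn [ 1.000e-02  2.000e-02 -8.418e+01] shift [ 0.0664 -0.0522  0.0002]
```

>>> move_arm --pt "0 0 -8.4 0.007 -0.005 0 0.085" --pt "0 0 -16.8 0.013 -0.01 0 0.085" --pt "0 0 -25.2 0.02 -0.016 0 0.085" --pt "0 0 -33.6 0.027 -0.021 0 0.085" --pt "0 0 -42 0.033 -0.026 0 0.085" --pt "0 0 -50.4 0.04 -0.031 0 0.085" --pt "0 0 -58.8 0.046 -0.037 0 0.085" --pt "0 0 -67.2 0.053 -0.042 0 0.085" --pt "0 0 -75.6 0.06 -0.047 0 0.085" --pt "0 0 -84.2 0.0664 -0.0522 0 0.085"

```text
clock: 2.1
position: [0.5476, -0.1758, 0.2309]
ee_rot: [0.7, 0.714, -0.0, -0.0]
ft_force: [1.0, 0.1, 0.4]
grip_width: 0.996
```

```bash
python3 go.py .548 -.174 .231 91.1
python3 - <<'E'
from h import *
from workcell import cams
p=cams.camera_params("wrist");im=cams.camera("wrist");cv2.imwrite("pics/w1.png",im[:,:,::-1])
print(p,proj(p,[[.548,-.174,.131],[.568,-.174,.131],[.548,-.174,.034],[.5925,-.174,.034]]))
pt,ps=cams.camera_params("top"),cams.camera_params("side")
# globe centre by two rays
A=[];b=[]
for q,uv in((pt,[223.4,232.4]),(ps,[232.9,194.4])):
    d=ray(q,uv)[0];d/=np.linalg.norm(d);M=np.eye(3)-np.outer(d,d);A.append(M);b.append(M@q['xyz'])
s=np.linalg.lstsq(np.vstack(A),np.hstack(b),rcond=None);print("globe",s[0],s[1])
E
```

```text
t 2.1 pos [ 0.5476 -0.1758  0.2309] az 91.14 tilt [-0.0006  0.0002] F [0.96 0.12 0.41] M [-0.01 -0.03  0.02] gw 0.996 j [ 0.83  0.3  -0.73  1.57  0.21  1.35  1.67]
turn [-0.03 -0.01  0.04] shift [ 0.0018  0.0004 -0.0001]
{'fx': 326.7955923261793, 'fy': 326.7955923261793, 'cx': 277.1115506144041, 'cy': 211.75419387735354, 'xyz': array([ 0.48202685, -0.1769616 ,  0.37393875]), 'rotation': array([-0.09060411, -0.09330612,  0.70797641,  0.69415724])} [[278.86002149 213.22126203]
 [278.31933213 237.76741448]
 [278.27126582 189.15866238]
 [277.42431616 229.24099277]]
globe [0.52525385 0.09543338 0.09583885] [3.39316256e-07]
```

View pics/w1.png

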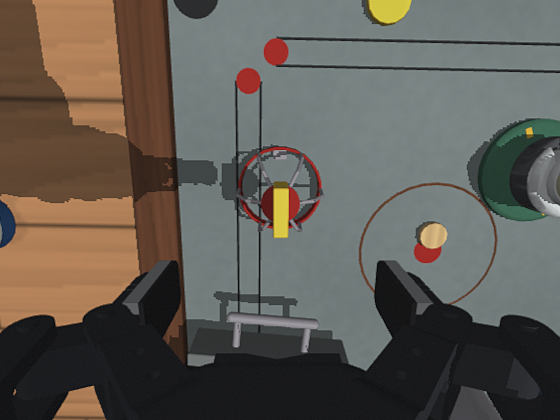

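>>> move_arm --pt "0 0 0 0.0005 0 0.03 0.085" --pt "0 0 0 0.0005 0 0.06 0.085" --pt "0 0 0 0.0005 0 0.09 0.085" --pt "0 0 0 0.0005 0 0.115 0.085" --pt "0 0 0 0.0005 0 0.129 0.085" --pt "0 0 0 0.0005 0 0.129 0.085" --pt "0 0 0 0.0005 0 0.129 0.085"

```text
clock: 2.85
position: [0.548, -0.1756, 0.1032]
ee_rot: [0.703, 0.712, 0.0, 0.0]
ft_force: [-0.1, 0.6, 0.5]
grip_width: 0.996
```

```bash
python3 go.py .548 -.1735 .102 91.1
```

```text
t 2.85 pos [ 0.548  -0.1756  0.1032] az 90.74 tilt [ 0.0008 -0.0002] F [-0.06  0.64  0.54] M [-0.04 -0.01 -0.03] gw 0.996 j [ 0.8   0.42 -0.69  1.72  0.29  1.11  1.6 ]
turn [ 0.04  0.01 -0.36] shift [ 0.0021 -0.      0.0012]
```

>>> move_arm --pt "0 0 -0.4 0.002 0 0.001 0.085" --pt "0 0 -0.4 0.002 0 0.001 0.012" --pt "0 0 -0.4 0.002 0 0.001 0" --pt "0 0 -0.4 0.002 0 0.001 0" --pt "0 0 -0.4 0.002 0 0.001 0" --pt "0 0 -0.4 0.002 0 0.001 0" --pt "0 0 -0.4 0.002 0 0.001 0" --pt "0 0 -0.4 0.002 0 0.001 0" --grip_force 40

```text
clock: 3.65
position: [0.5476, -0.1734, 0.1014]
ee_rot: [0.7, 0.714, 0.0, 0.0]
ft_force: [-1.3, 0.7, 1.6]
grip_width: 0.132
```

```bash
python3 go.py .548 -.1735 .2 91.1
```

```text
t 3.65 pos [ 0.5476 -0.1734  0.1014] az 91.2 tilt [ 0.0001 -0.0001] F [-1.32  0.72  1.56] M [0.04 0.12 0.02] gw 0.132 j [ 0.8   0.42 -0.7   1.72  0.3   1.11  1.6 ]
turn [0.01 0.   0.1 ] shift [-0.0001  0.0004 -0.0986]
```

>>> move_arm --pt "0 0 0 0 0 -0.01 0" --pt "0 0 0 0 0 -0.03 0" --pt "0 0 0 0 0 -0.055 0" --pt "0 0 0 0 0 -0.08 0" --pt "0 0 0 0 0 -0.105 0" --pt "0 0 0 0 0 -0.125 0" --pt "0 0 0 0 0 -0.139 0" --pt "0 0 0 0 0 -0.139 0" --grip_force 60

```text
clock: 4.45
position: [0.5483, -0.1736, 0.2423]
ee_rot: [0.7, 0.714, 0.001, 0.001]
ft_force: [-0.5, 0.0, -2.1]
grip_width: 0.131
```

>>> move_arm --pt "0 0 -1 0.012 -0.001 0 0" --pt "0 0 -4 0.04 -0.003 0 0" --pt "0 0 -7 0.08 -0.005 0 0" --pt "0 0 -10 0.12 -0.007 0 0" --pt "0 0 -13 0.16 -0.01 0 0" --pt "0 0 -16 0.2 -0.012 0 0" --pt "0 0 -19 0.235 -0.0145 0 0" --pt "0 0 -21.6 0.26 -0.016 0 0" --pt "0 0 -21.6 0.2696 -0.0165 0 0" --pt "0 0 -21.6 0.2696 -0.0165 0 0"

```text
clock: 5.45
position: [0.5242, 0.0981, 0.2397]
ee_rot: [0.552, 0.834, -0.0, -0.001]
ft_force: [0.5, -0.7, -1.9]
grip_width: 0.128
```

```bash
python3 go.py .5255 .0958 .24 112.8
python3 - <<'E'
from h import *
from workcell import cams
ims={}
for n in("wrist","side","top"):
    p=cams.camera_params(n);im=cams.camera(n);np.save(f"pics/{n}2.npy",im);ims[n]=im[:,:,::-1]
f=lambda i,x,y,w,h:cv2.resize(i[y:y+h,x:x+w],(400,300),interpolation=cv2.INTER_CUBIC)
cv2.imwrite("pics/c2.png",np.vstack([np.hstack([cv2.resize(ims['wrist'],(400,300)),cv2.resize(ims['top'],(400,300))]),np.hstack([f(ims['side'],160,100,160,120),f(ims['wrist'],210,150,160,120)])]))
E
```

```text
t 5.45 pos [0.5242 0.0981 0.2397] az 113.03 tilt [-0.0011  0.0001] F [ 0.52 -0.67 -1.94] M [-0.05 -0.04 -0.02] gw 0.128 j [ 0.55  0.24 -0.94  1.65  0.2   1.35  1.55]
turn [-0.06 -0.03  0.23] shift [-0.0026  0.0003 -0.0003]
```

View pics/c2.png

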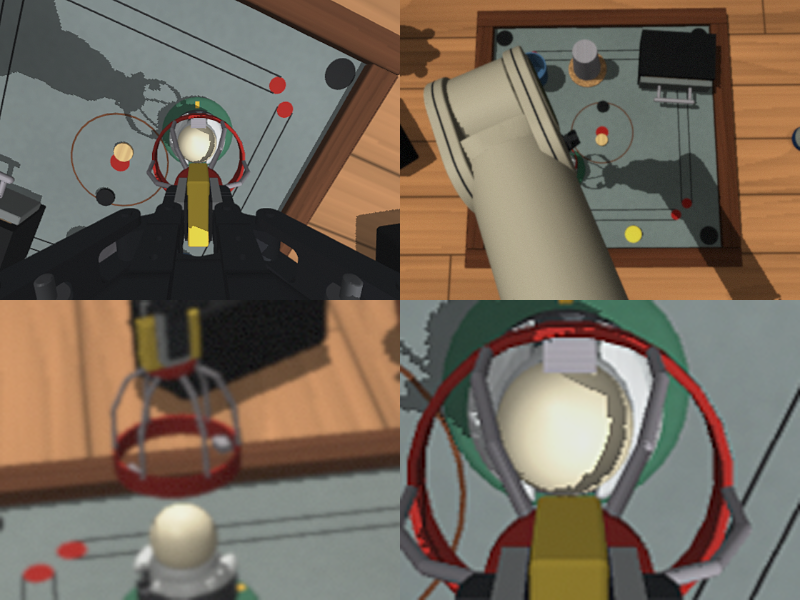

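Run:
```python
from h import *
from workcell import cams
p=cams.camera_params("wrist");im=np.load("pics/wrist2.npy");H=hsv(im).astype(int);h,s,v=H[...,0],H[...,1],H[...,2]
yy,xx=np.mgrid[:420,:560]
for st,c,l in blobs((h>14)&(h<36)&(s>120)&(yy<160)&(xx>240)&(xx<320),4):print(st,c,onz(p,c,.03))
g=(h>50)&(h<92)&(s>90)&(xx>215)&(xx<340)&(yy>120)&(yy<240)
hu=cv2.convexHull(np.vstack([x[:,0] for x in cv2.findContours(g.astype(np.uint8),0,1)[0]]))[:,0]
P=onz(p,hu[hu[:,1]<190],.03)
print("foot from wrist",circ(P),len(P))
q=(h>14)&(h<36)&(s>25)&(s<125)&(v>120)&(xx>235)&(xx<310)&(yy>150)&(yy<230)
B=max(blobs(q),key=lambda b:b[0][4]);print("globe",B[0],B[1],onz(p,[B[0][0]+B[0][2]/2,B[0][1]+B[0][3]/2],.094))
ps=cams.camera_params("side");im=np.load("pics/side2.npy");H=hsv(im).astype(int);h,s,v=H[...,0],H[...,1],H[...,2]
m=((h<10)|(h>170))&(s>110)&(v>40)&(xx>200)&(xx<262)&(yy>144)&(yy<180)&((xx>204)|(yy<300))
hu=cv2.convexHull(np.vstack([x[:,0] for x in cv2.findContours(m.astype(np.uint8),0,1)[0]]))[:,0]
print("ring side",circ(onz(ps,hu,.2397-.0834+.008)), "expect TCP .5242 .0981")
```

```text
[273 142   6  10  55] [275.58181818 146.18181818] [[0.48589819 0.07671313 0.03      ]]
foot from wrist (array([0.52537766, 0.09334413]), np.float64(0.05333100405225993)) 22
globe [ 249  176   49   51 1274] [269.45918367 198.29827316] [[0.52832218 0.09260271 0.094     ]]
ring side (array([0.52621391, 0.0969006 ]), np.float64(0.05425703315875414)) expect TCP .5242 .0981
```

```bash
python3 go.py .5252 .095 .18 112.8
```

```text
t 5.6 pos [0.5254 0.0943 0.2398] az 112.69 tilt [-0.0007 -0.0007] F [-0.26  0.63 -2.89] M [-0.08 -0.    0.08] gw 0.128 j [ 0.56  0.24 -0.94  1.65  0.2   1.35  1.56]
turn [-0.05  0.02 -0.11] shift [0.0007 0.0001 0.0598]
```

>>> move_arm --pt "0 0 0 -0.0005 0 0.01 0" --pt "0 0 0 -0.0005 0 0.025 0" --pt "0 0 0 -0.0005 0 0.04 0" --pt "0 0 0 -0.0005 0 0.055 0" --pt "0 0 0 -0.0005 0 0.068 0" --pt "0 0 0 -0.0005 0 0.075 0" --pt "0 0 0 -0.0005 0 0.075 0" --pt "0 0 0 -0.0005 0 0.075 0"

```text
clock: 6.4
position: [0.5259, 0.0954, 0.1656]
ee_rot: [0.553, 0.833, 0.0, 0.0]
ft_force: [0.2, -0.5, -1.5]
grip_width: 0.134
```

```bash
python3 go.py .5252 .095 .18 112.8
python3 - <<'E'
from h import *
from workcell import cams
ims={}
for n in("wrist","side"):
    im=cams.camera(n);ims[n]=im[:,:,::-1]
f=lambda i,x,y,w,h:cv2.resize(i[y:y+h,x:x+w],(400,400),interpolation=cv2.INTER_CUBIC)
cv2.imwrite("pics/c3.png",np.hstack([f(ims['side'],170,120,120,120),f(ims['wrist'],210,130,160,160)]))
E
python3 go.py .5252 .095 .18 112.8
```

```text
t 6.4 pos [0.5259 0.0954 0.1656] az 112.81 tilt [0.0005 0.0001] F [ 0.24 -0.47 -1.45] M [ 0.03 -0.01  0.03] gw 0.134 j [ 0.53  0.31 -0.92  1.75  0.26  1.21  1.51]
turn [0.03 0.   0.01] shift [-0.0001 -0.0008 -0.0144]
t 6.5 pos [0.5261 0.0954 0.166 ] az 112.8 tilt [0.0012 0.    ] F [ 0.64 -1.14 -1.59] M [-0.03 -0.07  0.  ] gw 0.133 j [ 0.53  0.31 -0.92  1.75  0.26  1.21  1.51]
turn [0.06 0.03 0.  ] shift [-0.     -0.0009 -0.014 ]
```

View pics/c3.png

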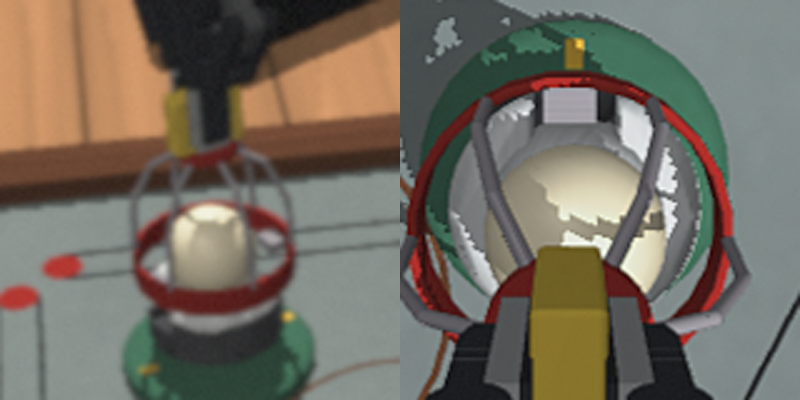

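>>> move_arm --pt "0 0 0 0.0015 0 0 0" --pt "0 0 0 0.0015 0 0.003 0" --pt "0 0 0 0.0015 0 0.006 0" --pt "0 0 0 0.0015 0 0.009 0" --pt "0 0 0 0.0015 0 0.011 0" --pt "0 0 0 0.0015 0 0.011 0"

```text
clock: 7.1
position: [0.5249, 0.0966, 0.1539]
ee_rot: [0.553, 0.833, -0.0, -0.0]
ft_force: [-0.3, 0.1, -2.4]
grip_width: 0.126
```

```bash
python3 go.py .5254 .0967 .14 112.8
```

```text
t 7.1 pos [0.5249 0.0966 0.1539] az 112.8 tilt [-0.0005 -0.    ] F [-0.26  0.08 -2.45] M [-0.02  0.02  0.1 ] gw 0.126 j [ 0.52  0.32 -0.92  1.76  0.27  1.19  1.5 ]
turn [-0.03 -0.01 -0.  ] shift [-0.0001  0.0006  0.0139]
```

>>> move_arm --pt "0 0 0 0 0 0.002 0" --pt "0 0 0 0 0 0.004 0" --pt "0 0 0 0 0 0.006 0" --pt "0 0 0 0 0 0.008 0" --pt "0 0 0 0 0 0.01 0" --pt "0 0 0 0 0 0.01 0"

```text
clock: 7.7
position: [0.5249, 0.0966, 0.144]
ee_rot: [0.553, 0.833, -0.0, -0.0]
ft_force: [-0.1, 0.2, -2.3]
grip_width: 0.13
```

```bash
python3 go.py .5254 .0967 .14 112.8
```

```text
t 7.7 pos [0.5249 0.0966 0.144 ] az 112.8 tilt [-0.0004 -0.0001] F [-0.07  0.22 -2.33] M [ 0.05 -0.    0.08] gw 0.13 j [ 0.52  0.33 -0.91  1.78  0.28  1.17  1.49]
turn [-0.02 -0.   -0.  ] shift [-0.0001  0.0005  0.004 ]
```

Free so far; feel for the ledge (expected TCP z ≈ 0.1394).

>>> move_arm --pt "0 0 0 0 0 0.001 0" --pt "0 0 0 0 0 0.002 0" --pt "0 0 0 0 0 0.003 0" --pt "0 0 0 0 0 0.003 0"

```text
clock: 8.1
position: [0.525, 0.0966, 0.1412]
ee_rot: [0.553, 0.833, -0.0, 0.0]
ft_force: [0.8, 0.3, -2.1]
grip_width: 0.13
```

>>> move_arm --pt "0 0 0 0 0 0.0005 0" --pt "0 0 0 0 0 0.001 0" --pt "0 0 0 0 0 0.001 0"

```text
clock: 8.4
position: [0.525, 0.0966, 0.1403]
ee_rot: [0.553, 0.833, -0.0, 0.0]
ft_force: [-0.5, -0.3, -2.6]
grip_width: 0.128
```

>>> move_arm --pt "0 0 0 0 0 0.0005 0" --pt "0 0 0 0 0 0.001 0" --pt "0 0 0 0 0 0.001 0"

```text
clock: 8.7
position: [0.5251, 0.0966, 0.1395]
ee_rot: [0.553, 0.833, 0.0, 0.0]
ft_force: [0.2, -0.4, -0.3]
grip_width: 0.129
```

```bash
python3 go.py .5254 .0967 .14 112.8
```

```text
t 8.7 pos [0.5251 0.0966 0.1395] az 112.8 tilt [ 0.0002 -0.0001] F [ 0.23 -0.41 -0.3 ] M [-0.06  0.06  0.03] gw 0.129 j [ 0.51  0.34 -0.91  1.78  0.29  1.17  1.48]
turn [ 0.01  0.01 -0.  ] shift [-0.0001  0.0003 -0.0005]
```

>>> move_arm --pt "0 0 1 0 0 0.0003 0" --pt "0 0 2.5 0 0 0.0003 0" --pt "0 0 4 0 0 0.0003 0" --pt "0 0 6 0 0 0.0003 0" --pt "0 0 8 0 0 0.0003 0" --pt "0 0 10 0 0 0.0003 0" --pt "0 0 12 0 0 0.0003 0" --pt "0 0 12 0 0 0.0003 0"

```text
clock: 9.5
position: [0.5254, 0.0967, 0.1394]
ee_rot: [0.638, 0.77, 0.0, 0.0]
ft_force: [0.4, -0.5, 5.3]
grip_width: 0.127
```

```bash
python3 go.py .5254 .0967 .14 112.8
```

```text
t 9.5 pos [0.5254 0.0967 0.1394] az 100.7 tilt [ 0.001 -0.   ] F [ 0.36 -0.5   5.33] M [-0.08  0.04 -0.14] gw 0.127 j [ 0.48  0.32 -0.87  1.78  0.27  1.16  1.29]
turn [  0.05   0.02 -12.1 ] shift [-0.     -0.     -0.0006]
```

>>> move_arm --pt "0 0 2 0 0 0 0" --pt "0 0 4.5 0 0 0 0" --pt "0 0 7 0 0 0 0" --pt "0 0 9.5 0 0 0 0" --pt "0 0 12 0 0 0 0" --pt "0 0 14.5 0 0 0 0" --pt "0 0 17 0 0 0 0" --pt "0 0 19.5 0 0 0 0" --pt "0 0 22 0 0 0 0" --pt "0 0 22 0 0 0 0"

```text
clock: 10.5
position: [0.5253, 0.0966, 0.1393]
ee_rot: [0.773, 0.635, 0.0, 0.0]
ft_force: [0.3, 0.1, 5.5]
grip_width: 0.133
```

```bash
python3 go.py .5254 .0967 .14 112.8
```

```text
t 10.5 pos [0.5253 0.0966 0.1393] az 78.77 tilt [ 0.0007 -0.0001] F [0.27 0.07 5.48] M [-0.03 -0.03 -0.05] gw 0.133 j [ 0.44  0.31 -0.81  1.78  0.24  1.15  0.92]
turn [ 4.000e-02  1.000e-02 -3.403e+01] shift [ 0.0001  0.0001 -0.0007]
```

>>> move_arm --pt "0 0 1.2 0 0 0 0" --pt "0 0 2.5 0 0 0 0" --pt "0 0 2.5 0 0 0 0"

```text
clock: 10.8
position: [0.5252, 0.0963, 0.139]
ee_rot: [0.787, 0.617, 0.0, 0.0]
ft_force: [1.3, -1.4, 4.5]
grip_width: 0.128
```

>>> move_arm --pt "0 0 1.2 0 0 0 0" --pt "0 0 2.5 0 0 0 0" --pt "0 0 2.5 0 0 0 0"

```text
clock: 11.1
position: [0.525, 0.0963, 0.1388]
ee_rot: [0.8, 0.6, -0.0, 0.0]
ft_force: [-0.3, -2.6, 2.1]
grip_width: 0.132
```

>>> move_arm --pt "0 0 0.8 0 0 0 0" --pt "0 0 1.5 0 0 0 0" --pt "0 0 1.5 0 0 0 0"

```text
clock: 11.4
position: [0.5244, 0.0971, 0.1384]
ee_rot: [0.808, 0.59, -0.0, -0.001]
ft_force: [-0.5, -0.3, -2.2]
grip_width: 0.13
```

```bash
python3 go.py .5254 .0967 .14 112.8
```

```text
t 11.4 pos [0.5244 0.0971 0.1384] az 72.29 tilt [-0.0013  0.0005] F [-0.46 -0.34 -2.19] M [ 0.02 -0.04  0.  ] gw 0.13 j [ 0.42  0.3  -0.79  1.79  0.23  1.15  0.82]
turn [-7.000e-02 -3.000e-02 -4.051e+01] shift [-0.      0.001  -0.0016]
```

>>> move_arm --pt "0 0 1 0 0 0 0" --pt "0 0 2 0 0 0 0" --pt "0 0 2 0 0 0 0"

```text
clock: 11.7
position: [0.525, 0.0967, 0.1389]
ee_rot: [0.818, 0.575, -0.0, -0.0]
ft_force: [-0.1, -0.1, -1.6]
grip_width: 0.129
```

>>> move_arm --pt "0 0 0 0 0 0.001 0" --pt "0 0 0 0 0 0.002 0" --pt "0 0 0 0 0 0.002 0"

```text
clock: 12.0
position: [0.5249, 0.0966, 0.1368]
ee_rot: [0.818, 0.576, -0.0, -0.0]
ft_force: [0.5, 1.2, -2.4]
grip_width: 0.129
```

Below the ledge level with no contact: it is in the notch. Lower on gently to the notch floor (expected TCP z ≈ 0.1325).

>>> move_arm --pt "0 0 0 0 0 0.001 0" --pt "0 0 0 0 0 0.002 0" --pt "0 0 0 0 0 0.003 0" --pt "0 0 0 0 0 0.003 0"

```text
clock: 12.4
position: [0.5249, 0.0966, 0.1338]
ee_rot: [0.818, 0.576, -0.0, -0.0]
ft_force: [-0.3, 0.1, -2.6]
grip_width: 0.131
```

>>> move_arm --pt "0 0 0 0 0 0.0005 0" --pt "0 0 0 0 0 0.001 0" --pt "0 0 0 0 0 0.001 0"

```text
clock: 12.7
position: [0.525, 0.0966, 0.1329]
ee_rot: [0.818, 0.576, -0.0, 0.0]
ft_force: [-0.1, 0.3, -2.1]
grip_width: 0.128
```

```bash
python3 go.py .5254 .0967 .14 112.8
```

```text
t 12.7 pos [0.525  0.0966 0.1329] az 70.3 tilt [-0.     -0.0001] F [-0.13  0.26 -2.14] M [-0.02 -0.02  0.1 ] gw 0.128 j [ 0.41  0.31 -0.79  1.79  0.24  1.14  0.78]
turn [ -0.    0.  -42.5] shift [ 0.0002  0.0003 -0.0071]
```

>>> move_arm --pt "0 0 0 0 0 0.0004 0" --pt "0 0 0 0 0 0.0008 0" --pt "0 0 0 0 0 0.0008 0"

```text
clock: 13.0
position: [0.5251, 0.0967, 0.1324]
ee_rot: [0.818, 0.576, 0.0, 0.0]
ft_force: [-1.2, 0.8, 1.2]
grip_width: 0.131
```

>>> move_arm --pt "0 0 0 0 0 -0.0003 0.02" --pt "0 0 0 0 0 -0.0003 0.03" --pt "0 0 0 0 0 -0.0003 0.04" --pt "0 0 0 0 0 -0.0003 0.05" --pt "0 0 0 0 0 -0.0003 0.05"

```text
clock: 13.5
position: [0.5251, 0.0966, 0.1325]
ee_rot: [0.818, 0.576, 0.0, 0.0]
ft_force: [0.0, 0.8, -0.2]
grip_width: 0.584
```

>>> move_arm --pt "0 0 0 0 0 -0.005 0.05" --pt "0 0 0 0 0 -0.015 0.05" --pt "0 0 0 0 0 -0.03 0.05" --pt "0 0 0 0 0 -0.055 0.05" --pt "0 0 0 0 0 -0.085 0.05" --pt "0 0 0 0 0 -0.115 0.05" --pt "0 0 0 0 0 -0.125 0.05" --pt "0 0 0 0 0 -0.125 0.05"

```text
clock: 14.3
position: [0.5258, 0.0969, 0.2597]
ee_rot: [0.818, 0.576, 0.001, 0.001]
ft_force: [0.1, 0.1, -0.6]
grip_width: 0.588
```

```bash
python3 go.py .5254 .0967 .14 112.8;python3 - <<'E'
from h import *
from workcell import cams
ims={};
for n in("wrist","side"):
    im=cams.camera(n);np.save(f"pics/{n}4.npy",im);ims[n]=im[:,:,::-1]
f=lambda i,x,y,w,h:cv2.resize(i[y:y+h,x:x+w],(400,300),interpolation=cv2.INTER_CUBIC)
cv2.imwrite("pics/c4.png",np.vstack([np.hstack([cv2.resize(ims['side'],(400,300)),f(ims['side'],160,130,160,120)]),np.hstack([cv2.resize(ims['wrist'],(400,300)),f(ims['wrist'],200,130,160,120)])]))
# yellow bar top centroid in side vs. expected seated position
p=cams.camera_params("side")
a=np.radians(70.3-90);u=np.array([np.cos(a),np.sin(a),0]);c=np.array([.525,.0966,.018+.031+.113])
print("expected bar top ends",proj(p,[c+.02*u,c-.02*u,c]))
H=hsv(ims['side'][:,:,::-1].copy()).astype(int);h,s,v=H[...,0],H[...,1],H[...,2];yy,xx=np.mgrid[:420,:560]
for t in (100,175):
  for st,cc,l in blobs((h>20)&(h<34)&(s>130)&(v>t)&(xx>190)&(xx<290)&(yy>120)&(yy<260),15):print(t,st,cc)
E
```

```text
t 14.3 pos [0.5258 0.0969 0.2597] az 70.3 tilt [ 0.0035 -0.    ] F [ 0.07  0.1  -0.58] M [-0.   -0.02 -0.05] gw 0.588 j [ 0.45  0.2  -0.81  1.63  0.15  1.38  0.85]
turn [ 2.10e-01  1.00e-02 -4.25e+01] shift [-0.0005 -0.0007  0.1197]
expected bar top ends [[241.26069933 163.67909212]
 [218.98189199 161.86786201]
 [230.08465058 162.77049788]]
100 [220 161  23  20 422] [231.10189573 170.30805687]
175 [220 161  23   5  92] [230.7173913  163.08695652]
```

View pics/c4.png

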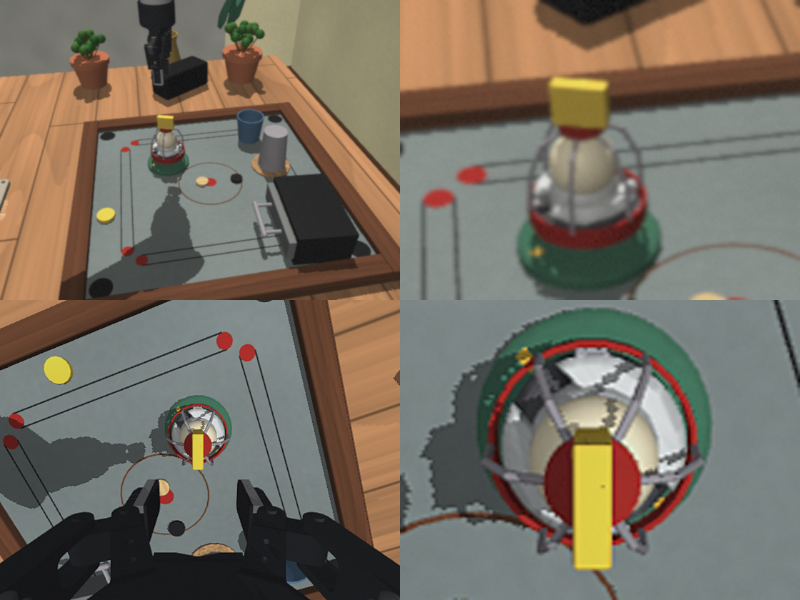

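Crops show the guard level on the lamp. Its bar top is at (230.7, 163.1) in the side view, against (230.1, 162.8) expected when seated. The bystanders have not moved and the gripper is clear.

```bash
python3 -c "
from workcell import manip
print(manip.hand_in())"
```

```text
the job is handed in; nothing more can be done
None
```

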